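# Pull the dust filter and show it to the light panel

## Task

Slide the red transport lock on the black power supply to the left (seen from its front), all the way to its end stop, lift the grey cover flap until it stands open and stays, then draw the orange-framed dust filter out of its slot. Hold the filter upright in front of the bright light panel so its clogging can be judged: centred on the lit square, parallel to it and about 8 cm away. Finish while still holding it there in the gripper, with lock and flap left open and the other things on the bench not disturbed.

Things in the scene. Friction and masses are not known exactly. Their poses are not given: they have to be found in the camera images.
- unit: black bench power supply, fixed, 250 (x) x 240 (y) x 112 mm tall. Origin: underside, 120 mm behind its front face and on its middle line; x points from its front to its rear, y to its left, z up. Its flat top is 112 mm above the bench. Under the flap a pocket (84 x 100 mm, from x = -27 to 57 and y = -50 to 50, floor 48 mm below the top) leads to the filter's slot in the pocket floor.
- lock_grip (a point): middle of the red lock grip, a block 20 (x) x 24 (y) x 34 mm tall that stands on the supply's top near its front (x = -88 mm); this point is 20 mm above the supply's top and 15 mm below the grip's top. A steel tongue 20 mm wide (y) runs from the grip towards the flap, 9 to 12 mm above the top. Nothing stands beside the grip in y.
- lock (a joint): travel of the lock along the supply's +y (m): 0 = locked, 0.04 = end stop (open). Its tongue lies over a lug on the flap and blocks it until about 0.032. Slides with about 1.5 N of friction and stays where left.
- flap_handle (a point): middle of the flap's bow handle: a steel round bar 10 mm thick and 80 mm long, parallel to the supply's y, its axis 35 mm off the flap's face, with a leg at each end; 5 mm behind the flap's front edge (a 10 mm lug stands ahead of that). When shut this point is 41.5 mm above the supply's top, at x = -30 mm, y = 0.
- flap_hinge (a point): middle of the flap's hinge line, which is parallel to the supply's y, along the far edge of the pocket (x = 65 mm, y = 0, 0.5 mm above the top). The handle bar lies 95 mm from it along the flap and 41 mm above the flap's underside.
- flap (a joint): angle of the grey flap (100 x 120 x 6 mm, 110 g): 0 = shut, flat on the top; it opens upwards and away from the supply's front to its stop at 1.9 rad. The hinge is stiff enough to stay at any angle; lifting takes 1 to 2 N at the handle. The handle ends up on its far side.
- filter_center (a point): centre of the dust filter: plate with orange frame, 56 (x) x 10 (y, thickness) x 86 mm (z, up), 70 g. It starts upright in its slot (48 mm deep, 1.5 mm play), axes along the supply's, at the supply's x = 12 mm, y = 0; top edge 43 mm above this point, 10 mm below the supply's top; upper 38 mm free, 45 mm room each side in y. Grip the 26 mm high orange top band across y; draw straight up.
- panel_face (a point): centre of the lit square (140 x 140 mm) of the fixed upright light panel (160 x 160 mm housing, 22 mm thick, top edge 180 mm above the bench; this point 100 mm above it). x points into the panel, square to the lit face; so a place in front of it has negative x. y is level along the face, z up.
- fan: black computer fan lying flat, 80 x 80 x 25 mm; bystander; origin at its underside
- mug: white mug, 80 mm wide, 90 mm tall, standing; bystander; origin at its underside
- jar: small capped jar, 60 mm wide, 75 mm tall; bystander; origin at its underside
- meter: yellow multimeter lying flat, 150 x 80 x 32 mm; bystander; origin at its underside
- driver: screwdriver with red handle lying flat; bystander; origin at its underside
- tray: grey screw tray 70 x 60 x 22 mm; bystander; origin at its underside

How it is judged:
On the way, in this order (a step that is already met when the one before it is completed fails the run):
1. the lock is slid to its end stop (within 4 mm) while the flap is still shut (value of joint lock above 0.036 m and value of joint flap below 0.15 rad), for 0.2 s.
2. the flap stands open (beyond 1.3 rad) with the filter still in its slot (value of joint flap above 1.3 rad and z of filter_center in the frame of unit below 0.075 m), for 0.2 s.
3. the filter is drawn clear of its slot in the gripper (height (world z) of filter_center above 0.14 m and contact force between filter and the fingers above 0.5 N), for 0.1 s.
At the end, for the whole second after the job is handed in: Gripper holds the filter still before the lit square, touching neither supply nor panel: centre 40-125 mm from the face, within 30 mm sideways, 30 mm below to 40 mm above the square's centre, parallel and upright within 0.22 rad; lock within 6 mm of its stop, flap open beyond 1.2 rad (contact force between filter and the fingers above 1 N and contact force between filter and unit below 0.05 N and contact force between filter and panel below 0.05 N and x of filter_center in the frame of panel_face between -0.125 and -0.04 m and y of filter_center in the frame of panel_face between -0.03 and 0.03 m and z of filter_center in the frame of panel_face between -0.03 and 0.04 m and angle between the y axis of filter_center and the x axis of panel_face, either way round below 0.22 rad and angle between filter_center's own z axis and vertical below 0.22 rad and linear speed of filter below 0.03 m/s and value of joint lock above 0.034 m and value of joint flap above 1.2 rad); the arm keeps its last pose, push and grip.
It fails at once if a bystander is pushed more than 30 mm or tipped over (distance of any of fan, mug, jar, meter, driver, tray from where it was at the start of the episode above 0.03 m or angle between any of fan, mug, jar, meter, driver, tray's own z axis and vertical above 0.6 rad).
It also fails if it takes over 67 s, if anything falls off the work surface, if the arm or the gripper's body presses on something with over 40 N, if the wrist force passes 120 N, or if a joint passes its speed limit or range.

## Robot

A 6-joint arm with a two-finger parallel gripper is mounted at the origin on the work surface. World frame = base frame: x ahead of the robot, y to its left, z up, the work surface at z = 0. Lengths are in m, angles in rad, forces in N, time in s.
With the tool pointing down it reaches from about 0.375 to 0.825 m from the base axis. Payload 5.5 kg.
Tool frame: the origin (TCP) lies midway between the tips of the shut fingers; the grasp point (between the pads) lies 19 mm behind it; z points along the fingers, y is the line along which they close (so a half turn about z gives the same grasp; the last joint's range is limited). The gripper opens to 85 mm and grips with 20 to 120 N. Pads are 22 mm wide; open, the fingers measure 114 mm over their backs; the gripper's body (76 mm by 85 mm) begins 54 mm behind the grasp point. The pads swing forward as they close: fully open they stand 13 mm farther back than shut.
Start: joints at [1.129, 0.314, -0.047, 1.21, 0, 1.571], TCP at [0.257, 0.542, 0.231] pointing down, gripper open.
Joint ranges: [-2.67, 2.67], [-0.69, 1.73], [-1.03, 1.25], [-2.08, 2.16], [-1.42, 1.45], [-3.14, 3.14]. Speed limits (rad/s): [2.39, 2.39, 3.01, 3.14, 3.14, 3.14].

## Interface

Orientations are given as a 3x3 rotation matrix whose columns are the frame's x, y, z axes.
In Python, from workcell import read_state, optics, order gives the robot as it stands.
- The arm moves only by the tool arm_command, never from a script. Its argument "moves" is a list of rows, each a list of 2 entries, a list of its own where there are three numbers: the shift along the tool's x, y, z normalised to -1 to 1, where 1 is 25 cm, then the turn, a rotation vector about the tool's x, y, z normalised to -1 to 1, where 1 is 180 degrees. In form: [[[x, y, z], [wx, wy, wz]], ...]. A call has exactly 8 rows; each row is the pose to reach, as a shift and turn from the pose commanded when the call began, along the tool's axes at that moment, turning the shorter way round; what a row does not reach only later rows make up. A row lasts 1/10 s, in which the tool goes at most 50 mm and 8.59 degrees, less where a joint would pass 70% of its speed; a pose out of reach is approached as far as the arm can. A call with a number of a shift or a turn outside -1 to 1 is refused whole. A call with a gripper value outside its range is refused whole. "claw" is the closure, from -1 (fully open) to 1 (shut), so that 0 is half open, set as the call begins (left out, the last holds). The fingers move at their own pace and stop on an object; "force" is the grip in N (left out, the last holds). Time passes only in rows, so rows that repeat a pose let the fingers close, or fill a call up. It gives the time, the measured TCP pose, the force, the opening and the grip force at its end, in the units of the state.
- read_state(): the state, without advancing time (a new reading comes with each control period).
- optics.get_image(name): name is "side" or "top" or "wrist"; returns (picture, depth): 384x512x3 uint8, blue, green, red; 384x512 float32, m along the optical axis (not along the pixel's ray), 0 where there is no reading.
- optics.calibration(name): a dict with "fx", "fy", "cx", "cy" (pixels), "xyz" and "attitude" of the camera in the world; the wrist camera has in their place "mount" (4x4, takes a point from camera to tool coordinates, whose origin is the TCP and whose axes are the flange's). Camera axes: x right, y up, looking along -z (the intrinsics and any distortion apply to the point x, -y, -z); pixel columns grow to the right and rows downward; lengths in m; the calibration is good to about 2 mm. A picture is of the moment at which its call begins: read the wrist's pose just before it. calibration takes no time and is no camera call.
- order.job_done(): hands the job in; it is judged then, once.
The state is a dict: "time_s": time; "qpos": joint angles; "joint_velocities": joint speeds; "tau": joint torques, N m; "tcp_pos": TCP position; "eef_rot": TCP orientation; "contact_force": force on the tool from outside, world axes, zero at the start; "ft_torque": the same for the moment, N m; "opening": finger opening in m; "grip_force": force on a finger pad.
Only numpy, scipy, OpenCV 4.12 (cv2) and the standard library are available. Lean on these libraries where they do the work, as an engineer would, in place of code of your own. Each camera call takes 0.05 s, during which the arm holds its last target. There are 200 camera calls.

## Working session

There is one attempt and no reset: what is moved stays moved. The work goes in short steps, Python scripts to look and compute and a tool call to move; the robot and the scene stay as the last step left them, time stands still between calls to the robot, and variables do not carry over. Pictures are saved under pics/ and viewed, at most 10 in all, crops included, and the job is handed in when it is done.

Besides the shell and the picture viewer there is one more tool, called after "Emit:" by a JSON object that holds its "method" and its "body", one argument or row to a line. arm_command: Moves the arm, as the interface text tells. Scaled input: -1 to 1 covers 25 cm each way for a shift and 180 degrees each way for a turn. Its arguments: {"type":"object","properties":{"moves":{"type":"array","items":{"type":"array"}},"claw":{"type":"number"},"force":{"type":"number"}},"required":["moves"]}

```bash
mkdir -p pics; ls; cat > h.py <<'E'
import numpy as np, cv2
from workcell import read_state, optics, order
def snap(n,f=None):
    s=read_state(); im,d=optics.get_image(n); c=optics.calibration(n)
    if f: cv2.imwrite('pics/'+f,im)
    if 'mount' in c:
        M=np.array(c['mount']); T=np.eye(4); T[:3,:3]=np.array(s['eef_rot']); T[:3,3]=s['tcp_pos']; T=T@M
    else:
        T=np.eye(4); T[:3,:3]=np.array(c['attitude']); T[:3,3]=c['xyz']
    return im,d,c,T
def cloud(d,c,T):
    v,u=np.mgrid[:d.shape[0],:d.shape[1]]
    P=np.stack([(u-c['cx'])/c['fx']*d,-(v-c['cy'])/c['fy']*d,-d],-1)
    W=P@T[:3,:3].T+T[:3,3]; W[d<=0]=np.nan
    return W
E
python3 - <<'E'
from h import *
for n in('top','side'):
    im,d,c,T=snap(n,n+'0.png'); W=cloud(d,c,T); np.save(n+'.npy',W); print(n,c)
s=read_state();print(s)
a=cv2.imread('pics/top0.png');b=cv2.imread('pics/side0.png')
E
```

```text
pics
top {'fx': 368.25799527979393, 'fy': 368.25799527979393, 'cx': 256.4379833828904, 'cy': 189.28437545168583, 'xyz': array([0.36086441, 0.0853234 , 1.31477396]), 'attitude': array([[ 0.00318354,  0.98968374, -0.14323391],
       [-0.99953076,  0.00751294,  0.02969544],
       [ 0.0304652 ,  0.14307216,  0.98924326]])}
side {'fx': 378.5545035244988, 'fy': 378.5545035244988, 'cx': 261.702588721761, 'cy': 192.9587149200251, 'xyz': array([ 0.17770111, -0.74826965,  0.61029318]), 'attitude': array([[ 0.90224412,  0.20840636, -0.3775213 ],
       [-0.4311943 ,  0.44656374, -0.78399764],
       [ 0.00519723,  0.8701423 ,  0.49277314]])}
{'time_s': 0.1, 'qpos': array([ 1.12900790e+00,  3.14181444e-01, -4.79453520e-02,  1.21017590e+00,
       -1.84083467e-05,  1.57081086e+00]), 'joint_velocities': array([ 0.00080814, -0.00186024,  0.00260836,  0.00031319,  0.00054192,
        0.00294829]), 'tau': array([ 3.56505889e-04, -5.40766203e+01,  3.40540802e+01,  1.12260139e-02,
        3.44128352e-07,  1.62640094e-05]), 'tcp_pos': array([0.256329  , 0.54194515, 0.23051988]), 'eef_rot': array([[-9.03982252e-01,  4.27569519e-01, -6.27415551e-04],
       [ 4.27569979e-01,  9.03981215e-01, -1.36960674e-03],
       [-1.84302233e-05, -1.50636424e-03, -9.99998865e-01]]), 'contact_force': array([-0.43866753,  0.79341392, -0.74228755]), 'ft_torque': array([-0.01790486,  0.06933677,  0.01686025]), 'grip_force': 0.0, 'opening': 0.08553550704717827}
```

View pics/top0.png

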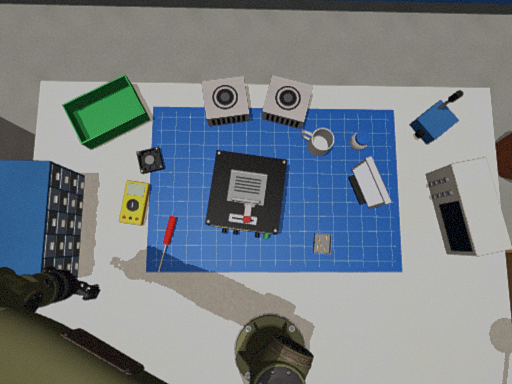

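View pics/side0.png

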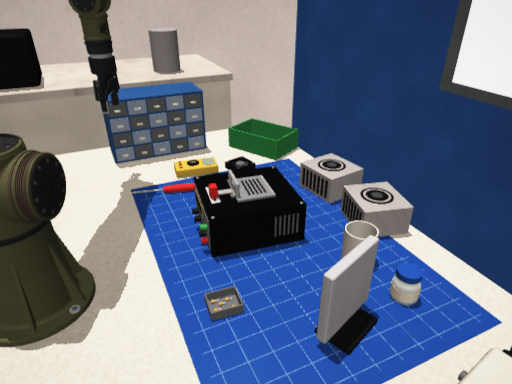

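Top view: supply at about (247,193) with its front (red lock at (247,219)) facing the robot; panel at (372,183), tray (322,243), mug (320,142), jar (360,142). Side view: panel at (350,290), its lit side still to be determined.

```bash
python3 - <<'E'
from h import *
W=np.load('top.npy'); im=cv2.imread('pics/top0.png').astype(int)
def rect(m,n):
    P=W[m][:,:2].astype(np.float32); r=cv2.minAreaRect(P); print(n,len(P),np.round(r[0],4),np.round(r[1],4),round(r[2],2), 'med',np.round(np.nanmedian(W[m],0),4)); return r
v,u=np.mgrid[:384,:512]; z=W[...,2]
box=lambda a,b,c,d:(u>a)&(u<b)&(v>c)&(v<d)
ux=box(190,305,140,245)
m=ux&(z>.10)&(z<.165); rect(m,'unit all')
m2=(ux&(abs(z-.112)<.006)); rect(cv2.morphologyEx(m2.astype(np.uint8),cv2.MORPH_OPEN,np.ones((3,3)))>0,'unit top')
red=(im[...,2]>130)&(im[...,1]<70)&(im[...,0]<70)
rect(red&ux&(z>.125),'grip')
rect(ux&(z>.145)&~red,'handle')
g=ux&(z>.114)&(z<.124)&(im.min(-1)>70); rect(g,'flap')
p=box(335,400,145,220); 
q=p&(z>.165); rect(q,'panel top')
q=p&(z>.03)&(z<.16); rect(q,'panel mid'); print(im[q].mean(0))
for a in (155,165,175,185,195,205): print(a,[(int(x),round(float(z[a,x]),3),int(im[a,x].mean())) for x in range(346,396,4)])
# side
S=np.load('side.npy'); si=cv2.imread('pics/side0.png')
m=(u>315)&(u<385)&(v>230)&(v<350)&(S[...,2]>.03)&(S[...,2]<.175)&(S[...,0]>.2)
P=S[m]; print('side panel',len(P),P.min(0),P.max(0)); 
for a in(265,290,310):print([(x,np.round(S[a,x],3).tolist(),si[a,x].tolist()) for x in range(325,380,6)])
E
```

```text
unit all 5465 [0.5287 0.0823] [0.2401 0.2523] 82.39 med [0.5251 0.0831 0.1127]
unit top 4086 [0.5292 0.0823] [0.2402 0.2504] 82.45 med [0.5185 0.0844 0.1119]
grip 38 [0.4363 0.0815] [0.0222 0.0161] 89.41 med [0.4349 0.083  0.1471]
handle 98 [0.4637 0.0912] [0.0895 0.0725] 81.35 med [0.4939 0.0851 0.1566]
flap 1129 [0.5278 0.0855] [0.2223 0.2478] 81.62 med [0.538  0.0806 0.1183]
panel top 410 [ 0.5584 -0.3332] [0.1587 0.0252] 21.82 med [ 0.5569 -0.3317  0.1786]
panel mid 673 [ 0.594  -0.3234] [0.2281 0.0519] 3.81 med [ 0.5569 -0.3232  0.0969]
[174.85735513 171.20208024 171.24368499]
155 [(346, 0.002, 96), (350, 0.0, 96), (354, 0.004, 95), (358, 0.002, 95), (362, 0.008, 95), (366, 0.004, 95), (370, 0.0, 95), (374, 0.006, 93), (378, -0.001, 93), (382, -0.001, 93), (386, -0.005, 97), (390, 0.001, 98), (394, -0.001, 88)]
165 [(346, -0.001, 97), (350, 0.001, 96), (354, 0.003, 92), (358, 0.101, 100), (362, 0.13, 190), (366, 0.167, 187), (370, 0.179, 190), (374, 0.177, 184), (378, -0.003, 93), (382, 0.001, 88), (386, -0.003, 93), (390, 0.002, 92), (394, 0.001, 89)]
175 [(346, -0.001, 121), (
[... 1754 characters left out ...]
7, 110]), (355, [0.573, -0.341, 0.093], [106, 106, 110]), (361, [0.6, -0.329, 0.073], [103, 104, 107]), (367, [0.627, -0.319, 0.053], [103, 104, 108]), (373, [0.68, -0.285, 0.001], [178, 81, 35]), (379, [0.692, -0.292, 0.002], [179, 82, 36])]
[(325, [0.486, -0.367, 0.105], [109, 110, 114]), (331, [0.495, -0.372, 0.105], [105, 105, 109]), (337, [0.517, -0.363, 0.087], [104, 105, 109]), (343, [0.538, -0.355, 0.069], [102, 103, 108]), (349, [nan, nan, nan], [102, 103, 107]), (355, [0.589, -0.334, 0.027], [98, 99, 103]), (361, [0.61, -0.329, 0.013], [12, 12, 12]), (367, [0.629, -0.327, 0.002], [97, 42, 17]), (373, [0.64, -0.333, 0.003], [166, 90, 51]), (379, [0.653, -0.337, 0.0], [180, 82, 36])]
```

```bash
cat >> h.py <<'E'
from scipy.spatial.transform import Rotation as R
YAW=np.radians(-7.55); O=np.array([.5242,.083,0.])
RU=R.from_euler('z',YAW).as_matrix()
def U(x,y,z): return O+RU@np.array([x,y,z+.112])   # z above supply top
def unit(p): return RU.T@(np.asarray(p)-O)-[0,0,.112]
def go(p,yaw=None):
    """target TCP world, yaw (deg) of tool y axis, tool down"""
    s=read_state(); A=np.array(s['eef_rot']); 
    if yaw is None: rv=np.zeros(3)
    else:
        a=np.radians(yaw); y=np.array([np.cos(a),np.sin(a),0]); z=np.array([0,0,-1.]); B=np.stack([np.cross(y,z),y,z],1)
        rv=R.from_matrix(A.T@B).as_rotvec()
    print('shift',np.round(A.T@(np.array(p)-s['tcp_pos'])/.25,3),'turn',np.round(rv/np.pi,4),'target',np.round(p,4))
E
python3 - <<'E'
from h import *
go(U(-.088,-.06,.12),82.45)
E
```

```text
shift [-1.492 -1.537 -0.004] turn [-0.0005 -0.0001 -0.0987] target [0.4291 0.0351 0.232 ]
```

Emit:
{"method": "arm_command", "body": {
  "moves": [
    [[-0.1,-0.1,0],[0,0,-0.02]],
    [[-0.22,-0.22,0],[0,0,-0.04]],
    [[-0.36,-0.36,0],[0,0,-0.06]],
    [[-0.5,-0.5,0],[0,0,-0.08]],
    [[-0.64,-0.64,0],[0,0,-0.099]],
    [[-0.78,-0.78,0],[0,0,-0.099]],
    [[-0.9,-0.9,0],[0,0,-0.099]],
    [[-1,-1,0],[0,0,-0.099]]
  ],
  "claw": 1
}}

```text
time_s: 0.9
tcp_pos: [0.3757, 0.2072, 0.2311]
eef_rot: [[-0.991, 0.131, -0.0], [0.131, 0.991, -0.0], [0.0, -0.0, -1.0]]
contact_force: [-0.3, 0.2, 0.2]
opening: -0.0002
grip_force: 0.0
```

```bash
python3 - <<'E'
from h import *
go(U(-.088,-.06,.12),82.45)
E
```

```text
shift [-0.302 -0.654 -0.003] turn [-0.0001 -0.      0.    ] target [0.4291 0.0351 0.232 ]
```

Emit:
{"method": "arm_command", "body": {
  "moves": [
    [[-0.05,-0.1,0],[0,0,0]],
    [[-0.1,-0.2,0],[0,0,0]],
    [[-0.15,-0.32,0],[0,0,0]],
    [[-0.2,-0.44,0],[0,0,0]],
    [[-0.25,-0.54,0],[0,0,0]],
    [[-0.28,-0.61,0],[0,0,0]],
    [[-0.3,-0.65,0],[0,0,0]],
    [[-0.3,-0.65,0],[0,0,0]]
  ]
}}

```text
time_s: 1.7
tcp_pos: [0.4289, 0.0378, 0.2311]
eef_rot: [[-0.991, 0.132, -0.0], [0.132, 0.991, -0.0], [0.0, -0.0, -1.0]]
contact_force: [1.1, -0.1, -0.5]
opening: 0.0
grip_force: 0.0
```

```bash
python3 - <<'E'
from h import *
im,d,c,T=snap('wrist','w1.png'); W=cloud(d,c,T); np.save('w1.npy',W)
s=read_state();print(s['tcp_pos'],T[:3,3])
red=(im[...,2]>130)&(im[...,1].astype(int)<80)&(im[...,0]<80)
P=W[red&(W[...,2]>.143)]; P=P[~np.isnan(P[:,0])]; L=(P-O)@RU-[0,0,.112]
print('grip',len(P),np.percentile(L,[2,50,98],axis=0))
E
```

```text
[0.42866544 0.03856224 0.23109325] [0.36070225 0.04647293 0.37490551]
grip 718 [[-0.09652832 -0.0246044   0.03277635]
 [-0.08799999 -0.0134918   0.03587629]
 [-0.07822402 -0.00245005  0.03743318]]
```

View pics/w1.png

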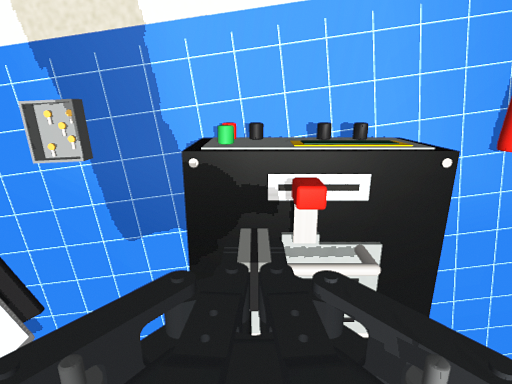

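The picture shows the lock grip at (310,193), tongue below it, slot free to the right (+y). Grip is at supply (-88,-13.5) mm, matching the given geometry.

Emit:
{"method": "arm_command", "body": {
  "moves": [
    [[0,0,0.1],[0,0,0]],
    [[0,0,0.2],[0,0,0]],
    [[0,0,0.3],[0,0,0]],
    [[0,0,0.38],[0,0,0]],
    [[0,0,0.41],[0,0,0]],
    [[0,0,0.41],[0,0,0]],
    [[0,0.03,0.41],[0,0,0]],
    [[0,0.06,0.41],[0,0,0]]
  ]
}}

```text
time_s: 2.55
tcp_pos: [0.4318, 0.0543, 0.13]
eef_rot: [[-0.991, 0.131, 0.002], [0.131, 0.991, 0.001], [-0.002, 0.001, -1.0]]
contact_force: [0.0, 0.4, -0.1]
opening: -0.0002
grip_force: 0.0
```

Emit:
{"method": "arm_command", "body": {
  "moves": [
    [[0,0.02,0],[0,0,0]],
    [[0,0.04,0],[0,0,0]],
    [[0,0.06,0],[0,0,0]],
    [[0,0.08,0],[0,0,0]],
    [[0,0.1,0],[0,0,0]],
    [[0,0.12,0],[0,0,0]],
    [[0,0.14,0],[0,0,0]],
    [[0,0.14,0],[0,0,0]]
  ]
}}

```text
time_s: 3.35
tcp_pos: [0.4352, 0.0889, 0.1287]
eef_rot: [[-0.992, 0.13, -0.0], [0.13, 0.992, 0.001], [0.0, 0.001, -1.0]]
contact_force: [-0.9, -0.3, -0.2]
opening: -0.0002
grip_force: 0.0
```

```bash
python3 - <<'E'
from h import *
s=read_state();print(s['tcp_pos'],unit(s['tcp_pos']),s['contact_force'])
E
```

```text
[0.43522165 0.08891287 0.12867631] [-0.08898386 -0.00582938  0.01667631] [-0.90679312 -0.34426625 -0.19985945]
```

Emit:
{"method": "arm_command", "body": {
  "moves": [
    [[0,0.01,0],[0,0,0]],
    [[0,0.02,0],[0,0,0]],
    [[0,0.03,0],[0,0,0]],
    [[0,0.04,0],[0,0,0]],
    [[0,0.05,0],[0,0,0]],
    [[0,0.06,0],[0,0,0]],
    [[0,0.06,0],[0,0,0]],
    [[0,0.06,0],[0,0,0]]
  ]
}}

```text
time_s: 4.15
tcp_pos: [0.4353, 0.0908, 0.129]
eef_rot: [[-0.991, 0.136, -0.002], [0.136, 0.99, -0.028], [-0.002, -0.028, -1.0]]
contact_force: [-6.2, -43.5, 20.2]
opening: 0.0003
grip_force: 23.0
```

```bash
python3 - <<'E'
from h import *
im,d,c,T=snap('wrist','w2.png'); W=cloud(d,c,T)
s=read_state();print(unit(s['tcp_pos']),s['contact_force'])
red=(im[...,2]>130)&(im[...,1].astype(int)<80)&(im[...,0]<80)
L=(W-O)@RU-[0,0,.112]; m=red&(L[...,2]>.03)&(L[...,0]<-.06)
print('grip',m.sum(),np.nanpercentile(L[m],[2,50,98],axis=0))
E
```

```text
[-0.08921506 -0.00394558  0.01692656] [ -5.02784297 -43.97493496  19.27830418]
grip 1476 [[-0.09686379  0.01025441  0.03055316]
 [-0.0917949   0.02027374  0.03585995]
 [-0.08183456  0.03051698  0.03804805]]
```

Emit:
{"method": "arm_command", "body": {
  "moves": [
    [[0,-0.06,0],[0,0,0]],
    [[0,-0.1,0],[0,0,0]],
    [[0,-0.14,0],[0,0,0]],
    [[0,-0.14,-0.1],[0,0,0]],
    [[0,-0.14,-0.2],[0,0,0]],
    [[0,-0.14,-0.3],[0,0,0]],
    [[0,-0.14,-0.4],[0,0,0]],
    [[0,-0.14,-0.4],[0,0,0]]
  ]
}}

```text
time_s: 5.0
tcp_pos: [0.4348, 0.069, 0.2319]
eef_rot: [[-0.992, 0.13, 0.005], [0.13, 0.992, 0.002], [-0.005, 0.002, -1.0]]
contact_force: [0.3, 0.3, -0.4]
opening: -0.0001
grip_force: 0.0
```

```bash
python3 - <<'E'
from h import *
im,d,c,T=snap('wrist','w3.png'); W=cloud(d,c,T);np.save('w3.npy',W)
s=read_state();print(unit(s['tcp_pos']),s['contact_force'],s['tcp_pos'])
print(s['eef_rot'])
red=(im[...,2]>130)&(im[...,1].astype(int)<80)&(im[...,0]<80)
L=(W-O)@RU-[0,0,.112]; m=red&(L[...,2]>.031)&(L[...,0]<-.06)
print('grip',m.sum(),np.nanpercentile(L[m],[2,50,98],axis=0))
E
```

```text
[-0.08757869 -0.0258634   0.11818822] [-0.53828518 -0.27050986 -0.58742054] [0.43398234 0.0688679  0.23018822]
[[-0.99151261  0.12996947  0.00326695]
 [ 0.12997413  0.99151659  0.00125671]
 [-0.00307591  0.00167066 -0.99999387]]
grip 685 [[-0.09645058  0.00784774  0.03269034]
 [-0.08754935  0.01906477  0.03578864]
 [-0.0782777   0.0298079   0.03729859]]
```

View pics/w3.png

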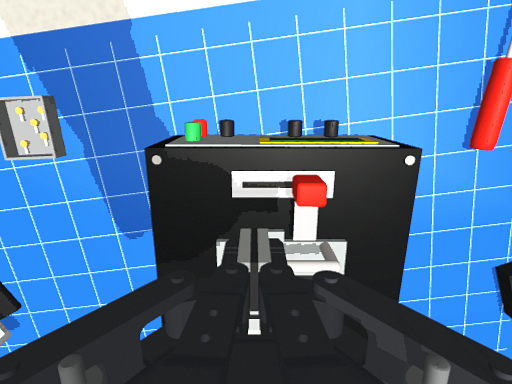

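```bash
python3 - <<'E'
from h import *
im=cv2.imread('pics/w3.png'); W=np.load('w3.npy'); L=((W-O)@RU-[0,0,.112])*1000
for r in (176,186,193,215,228,234,238): print(r,[(x,im[r,x].mean().astype(int),np.round(L[r,x]).tolist()) for x in list(range(228,344,8))])
c=cv2.resize(im[160:290,200:380],None,fx=4,fy=4,interpolation=cv2.INTER_CUBIC); cv2.imwrite('pics/c3.png',c)
E
```

```text
176 [(228, np.int64(32), [-94.0, -49.0, 2.0]), (236, np.int64(255), [-94.0, -42.0, 2.0]), (244, np.int64(255), [-94.0, -35.0, 3.0]), (252, np.int64(255), [-94.0, -27.0, 2.0]), (260, np.int64(255), [-94.0, -20.0, 2.0]), (268, np.int64(255), [-94.0, -13.0, 1.0]), (276, np.int64(255), [-94.0, -6.0, 1.0]), (284, np.int64(255), [-94.0, 1.0, 1.0]), (292, np.int64(255), [-94.0, 8.0, 2.0]), (300, np.int64(59), [-96.0, 13.0, 12.0]), (308, np.int64(61), [-96.0, 20.0, 13.0]), (316, np.int64(63), [-97.0, 26.0, 14.0]), (324, np.int64(255), [-94.0, 36.0, 3.0]), (332, np.int64(255), [-94.0, 43.0, 2.0]), (340, np.int64(53), [-94.0, 50.0, 1.0])]
186 [(228, np.int64(32), [-84.0, -49.0, 0.0]), (236, np.int64(233), [-85.0, -42.0, 2.0]), (244, np.int64(37), [-85.0, -35.0, 2.0]), (252, np.int64(40), [-85.0, -27.0, 3.0]), (260, np.int64(38), [-85.0, -20.0, 3.0]), (268, np.int64(42), [-85.0, -13.0, 3.0]), (276, np.int64(57), [-85.0, -6.0, 3.0]), (284, np.int64(65), [-85.0, 1.0, 3.0]), (292, np.int64(56), [-87.0, 7.0, 9.0]), (300, np.int64(126), [-94.0, 10.0, 35.0]), (308, np.int64(127), [-94.0, 16.0, 36.0])
[... 2661 characters left out ...]
 47.0, 2.0]), (340, np.int64(35), [-38.0, 54.0, 2.0])]
238 [(228, np.int64(45), [-33.0, -50.0, 0.0]), (236, np.int64(33), [-93.0, -35.0, 129.0]), (244, np.int64(117), [-97.0, -31.0, 137.0]), (252, np.int64(28), [-97.0, -27.0, 137.0]), (260, np.int64(116), [-97.0, -23.0, 137.0]), (268, np.int64(101), [-98.0, -20.0, 138.0]), (276, np.int64(105), [-93.0, -15.0, 128.0]), (284, np.int64(98), [-33.0, 3.0, 0.0]), (292, np.int64(30), [-34.0, 10.0, 1.0]), (300, np.int64(253), [-39.0, 16.0, 13.0]), (308, np.int64(252), [-39.0, 23.0, 13.0]), (316, np.int64(89), [-34.0, 33.0, 1.0]), (324, np.int64(29), [-34.0, 40.0, 2.0]), (332, np.int64(31), [-34.0, 48.0, 1.0]), (340, np.int64(28), [-34.0, 55.0, 1.0])]
```

View pics/c3.png

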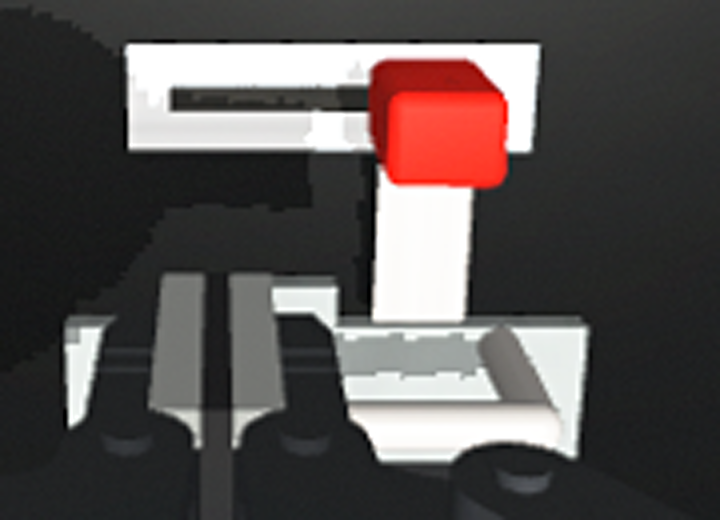

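Crop shows the tongue (crop x 375–470) well clear (10 mm) of the lug (right edge at crop x 337), and the hard stop was felt; the lock is open. Next: handle.

```bash
python3 - <<'E'
from h import *
s=read_state();print(s['qpos'])
go(U(-.03,0,.11),-7.55)
go(U(-.03,0,.11),172.45)
# handle check: bar points 38-50mm above top near x=-30
W=np.load('top.npy'); L=(W-O)@RU-[0,0,.112]
m=(L[...,2]>.036)&(L[...,2]<.06)&(L[...,0]>-.07)&(L[...,0]<.06)&(abs(L[...,1])<.08); print(m.sum(),np.nanpercentile(L[m],[3,50,97],axis=0))
E
```

```text
[ 1.56825484e-01  8.79627155e-03 -4.12563339e-01  1.14601357e+00
  7.31042133e-04  2.87167675e-01]
shift [-0.23   0.103  0.034] turn [1.200e-03 4.000e-04 5.005e-01] target [0.4945 0.0869 0.222 ]
shift [-0.23   0.103  0.034] turn [-4.000e-04  1.200e-03 -4.995e-01] target [0.4945 0.0869 0.222 ]
89 [[-0.0349665  -0.04162786  0.03906671]
 [-0.03046785 -0.00081287  0.04496817]
 [-0.0255145   0.04081398  0.04948298]]
```

Emit:
{"method": "arm_command", "body": {
  "moves": [
    [[-0.04,0.02,0],[0,0,-0.045]],
    [[-0.08,0.04,0],[0,0,-0.09]],
    [[-0.12,0.06,0],[0,0,-0.135]],
    [[-0.16,0.08,0.01],[0,0,-0.18]],
    [[-0.2,0.09,0.02],[0,0,-0.225]],
    [[-0.23,0.1,0.03],[0,0,-0.27]],
    [[-0.23,0.1,0.03],[0,0,-0.315]],
    [[-0.23,0.1,0.03],[0,0,-0.36]]
  ],
  "claw": 0
}}

```text
time_s: 5.85
tcp_pos: [0.4923, 0.0858, 0.2195]
eef_rot: [[-0.535, -0.845, -0.003], [-0.845, 0.535, 0.0], [0.001, 0.002, -1.0]]
contact_force: [-0.3, -0.2, -1.0]
opening: 0.0428
grip_force: 0.0
```

Emit:
{"method": "arm_command", "body": {
  "moves": [
    [[0,0,0],[0,0,-0.045]],
    [[0,0,0],[0,0,-0.09]],
    [[0,0,0],[0,0,-0.14]],
    [[0,0,0],[0,0,-0.14]],
    [[0,0,0],[0,0,-0.14]],
    [[0,0,0],[0,0,-0.14]],
    [[0,0,0],[0,0,-0.14]],
    [[0,0,0],[0,0,-0.14]]
  ]
}}

```text
time_s: 6.65
tcp_pos: [0.493, 0.0857, 0.2212]
eef_rot: [[-0.131, -0.991, -0.0], [-0.991, 0.131, 0.0], [-0.0, 0.0, -1.0]]
contact_force: [0.4, 0.2, 0.4]
opening: 0.0426
grip_force: 0.0
```

```bash
python3 - <<'E'
from h import *
s=read_state();print(s['opening'],unit(s['tcp_pos']))
go(U(-.03,0,.024),172.45)
E
```

```text
0.04257742344830075 [-0.03130679 -0.00146931  0.10923523]
shift [-0.006 -0.005  0.341] turn [0. 0. 0.] target [0.4945 0.0869 0.136 ]
```

Descend and grip the bar.

Emit:
{"method": "arm_command", "body": {
  "moves": [
    [[0,-0.005,0.08],[0,0,0]],
    [[0,-0.005,0.16],[0,0,0]],
    [[0,-0.005,0.24],[0,0,0]],
    [[0,-0.005,0.3],[0,0,0]],
    [[0,-0.005,0.33],[0,0,0]],
    [[0,-0.005,0.34],[0,0,0]],
    [[0,-0.005,0.34],[0,0,0]],
    [[0,-0.005,0.34],[0,0,0]]
  ]
}}

```text
time_s: 7.45
tcp_pos: [0.4948, 0.0856, 0.1371]
eef_rot: [[-0.131, -0.991, 0.001], [-0.991, 0.131, 0.0], [-0.0, -0.001, -1.0]]
contact_force: [-0.4, -0.5, 0.2]
opening: 0.0425
grip_force: 0.0
```

Emit:
{"method": "arm_command", "body": {
  "moves": [
    [[0,0,0],[0,0,0]],
    [[0,0,0],[0,0,0]],
    [[0,0,0],[0,0,0]],
    [[0,0,0],[0,0,0]],
    [[0,0,0],[0,0,0]],
    [[0,0,0],[0,0,0]],
    [[0,0,0],[0,0,0]],
    [[0,0,0],[0,0,0]]
  ],
  "claw": 1,
  "force": 25
}}

```text
time_s: 8.25
tcp_pos: [0.4951, 0.0855, 0.1368]
eef_rot: [[-0.13, -0.991, 0.002], [-0.991, 0.13, 0.0], [-0.0, -0.002, -1.0]]
contact_force: [3.9, -0.6, 5.1]
opening: 0.0086
grip_force: 25.5
```

```bash
python3 - <<'E'
from h import *
s=read_state();p=s['tcp_pos'];print(s['opening'],s['grip_force'],unit(p))
# arc offsets: tool frame x=-uy,y=-ux,z=-z
for a in np.linspace(0,1.65,17):
    x=.065-.095*np.cos(a)+.041*np.sin(a)+.03; z=.0005+.095*np.sin(a)+.041*np.cos(a)-.0415
    print(round(a,2),np.round([0,-x/.25,-z/.25],3))
E
```

```text
0.00861098013390111 25.52867352962494 [-0.02916776 -0.00134098  0.02484187]
0.0 [ 0. -0. -0.]
0.1 [ 0.    -0.019 -0.038]
0.21 [ 0.    -0.042 -0.074]
0.31 [ 0.    -0.068 -0.108]
0.41 [ 0.    -0.098 -0.139]
0.52 [ 0.    -0.13  -0.166]
0.62 [ 0.    -0.166 -0.19 ]
0.72 [ 0.    -0.203 -0.21 ]
0.82 [ 0.    -0.243 -0.226]
0.93 [ 0.    -0.284 -0.238]
1.03 [ 0.    -0.325 -0.246]
1.13 [ 0.    -0.368 -0.25 ]
1.24 [ 0.    -0.411 -0.249]
1.34 [ 0.    -0.453 -0.243]
1.44 [ 0.    -0.495 -0.234]
1.55 [ 0.    -0.535 -0.22 ]
1.65 [ 0.    -0.574 -0.202]
```

Emit:
{"method": "arm_command", "body": {
  "moves": [
    [[0,-0.019,-0.038],[0,0,0]],
    [[0,-0.042,-0.074],[0,0,0]],
    [[0,-0.068,-0.108],[0,0,0]],
    [[0,-0.098,-0.139],[0,0,0]],
    [[0,-0.13,-0.166],[0,0,0]],
    [[0,-0.166,-0.19],[0,0,0]],
    [[0,-0.203,-0.21],[0,0,0]],
    [[0,-0.243,-0.226],[0,0,0]]
  ]
}}

```text
time_s: 9.05
tcp_pos: [0.5535, 0.0776, 0.1938]
eef_rot: [[-0.13, -0.991, -0.002], [-0.991, 0.13, 0.001], [-0.0, 0.003, -1.0]]
contact_force: [-3.8, 1.7, 1.6]
opening: 0.0086
grip_force: 25.1
```

Emit:
{"method": "arm_command", "body": {
  "moves": [
    [[0,-0.041,-0.012],[0,0,0]],
    [[0,-0.082,-0.02],[0,0,0]],
    [[0,-0.125,-0.024],[0,0,0]],
    [[0,-0.168,-0.023],[0,0,0]],
    [[0,-0.21,-0.017],[0,0,0]],
    [[0,-0.252,-0.008],[0,0,0]],
    [[0,-0.292,0.006],[0,0,0]],
    [[0,-0.331,0.024],[0,0,0]]
  ]
}}

```text
time_s: 9.85
tcp_pos: [0.6377, 0.0665, 0.1866]
eef_rot: [[-0.13, -0.991, 0.001], [-0.991, 0.13, -0.0], [0.0, -0.001, -1.0]]
contact_force: [-3.0, 0.2, 2.5]
opening: 0.0091
grip_force: 25.9
```

```bash
python3 - <<'E'
from h import *
s=read_state();p=s['tcp_pos'];print(s['opening'],s['grip_force'],unit(p),s['contact_force'])
im,d,c,T=snap('side','s2.png')
E
```

```text
0.009098325564143432 25.927050411701202 [ 0.11471935 -0.00146647  0.07456324] [-2.96203156  0.22465194  2.52991668]
```

View pics/s2.png

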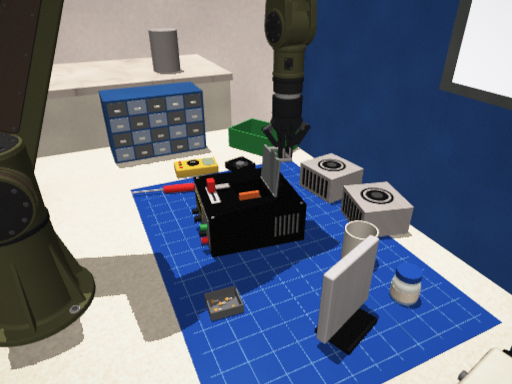

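Side view: the flap stands just past vertical with the gripper on the handle at (285,155); the orange filter top shows at (249,195), still in its slot.

Emit:
{"method": "arm_command", "body": {
  "moves": [
    [[0,0,0],[0,0,0]],
    [[0,0,0],[0,0,0]],
    [[0,0,0],[0,0,0]],
    [[0,0,-0.03],[0,0,0]],
    [[0,0,-0.1],[0,0,0]],
    [[0,0,-0.18],[0,0,0]],
    [[0,0,-0.26],[0,0,0]],
    [[0,0,-0.32],[0,0,0]]
  ],
  "claw": 0.4
}}

```text
time_s: 10.7
tcp_pos: [0.6368, 0.0669, 0.2691]
eef_rot: [[-0.13, -0.991, 0.002], [-0.991, 0.13, 0.0], [-0.0, -0.002, -1.0]]
contact_force: [-0.7, 0.2, 0.1]
opening: 0.0251
grip_force: 0.0
```

Emit:
{"method": "arm_command", "body": {
  "moves": [
    [[0,0.04,0],[0,0,0.045]],
    [[0,0.09,0],[0,0,0.09]],
    [[0,0.14,0],[0,0,0.135]],
    [[0,0.2,0],[0,0,0.18]],
    [[0,0.26,0],[0,0,0.225]],
    [[0,0.32,0],[0,0,0.27]],
    [[0,0.37,0],[0,0,0.315]],
    [[0,0.41,0],[0,0,0.36]]
  ],
  "claw": 0
}}

```text
time_s: 11.5
tcp_pos: [0.5341, 0.0803, 0.2677]
eef_rot: [[-0.954, -0.299, 0.001], [-0.299, 0.954, 0.0], [-0.001, -0.0, -1.0]]
contact_force: [-0.0, 0.2, 0.1]
opening: 0.0426
grip_force: 0.0
```

Emit:
{"method": "arm_command", "body": {
  "moves": [
    [[0,0,0],[0,0,0.045]],
    [[0,0,0],[0,0,0.09]],
    [[0,0,0],[0,0,0.14]],
    [[0,0,0],[0,0,0.14]],
    [[0,0,0],[0,0,0.14]],
    [[0,0,0],[0,0,0.14]],
    [[0,0,0],[0,0,0.14]],
    [[0,0,0],[0,0,0.14]]
  ]
}}

```text
time_s: 12.3
tcp_pos: [0.5349, 0.0801, 0.2668]
eef_rot: [[-0.992, 0.13, 0.0], [0.13, 0.992, 0.0], [-0.0, 0.0, -1.0]]
contact_force: [0.9, -0.3, 0.3]
opening: 0.0431
grip_force: 0.0
```

```bash
python3 - <<'E'
from h import *
s=read_state();p=s['tcp_pos'];print(s['opening'],unit(p))
go(U(.012,0,-.039),82.45)
for n in('top','wrist'):
    im,d,c,T=snap(n,n+'4.png'); W=cloud(d,c,T); L=(W-O)@RU-[0,0,.112]
    I=im.astype(int); o=(I[...,2]>150)&(I[...,1]>50)&(I[...,1]<170)&(I[...,0]<70)&(abs(L[...,0]-.012)<.06)&(abs(L[...,1])<.05)&(L[...,2]<.01)&(L[...,2]>-.05)
    print(n,o.sum(),np.nanpercentile(L[o],[3,50,97],axis=0) if o.sum() else '')
    f=(L[...,2]>.02)&(L[...,2]<.12)&(L[...,0]>.03)&(L[...,0]<.13)&(abs(L[...,1])<.07)
    print('flap',f.sum(),np.nanpercentile(L[f],[3,50,97],axis=0) if f.sum() else '')
E
```

```text
0.0431335610042772 [ 0.01098307 -0.00144186  0.15483089]
shift [-0.004  0.006  0.775] turn [0.     0.     0.0006] target [0.5361 0.0814 0.073 ]
top 0 
flap 0 
wrist 247 [[-0.01472322 -0.00498222 -0.04351039]
 [ 0.02473544  0.00022823 -0.0089328 ]
 [ 0.03993195  0.00346269 -0.00749142]]
flap 7250 [[ 0.06865936 -0.03920944  0.02475832]
 [ 0.07486404 -0.00437726  0.08674222]
 [ 0.11377167  0.0350359   0.11056851]]
```

View pics/wrist4.png

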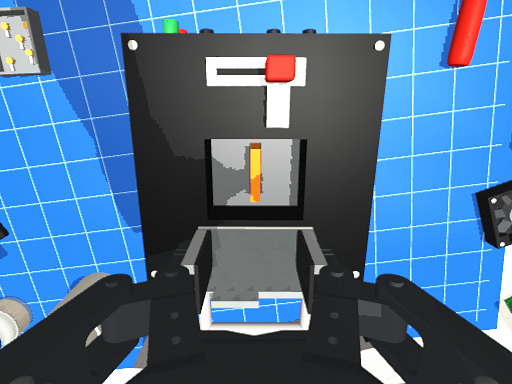

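Wrist view: pocket open with the filter's top edge at (255,172), centred under the gripper (y≈0); flap standing at ~95° behind, lock open.

Emit:
{"method": "arm_command", "body": {
  "moves": [
    [[0,0.005,0.12],[0,0,0]],
    [[0,0.005,0.26],[0,0,0]],
    [[0,0.005,0.4],[0,0,0]],
    [[0,0.005,0.52],[0,0,0]],
    [[0,0.005,0.62],[0,0,0]],
    [[0,0.005,0.7],[0,0,0]],
    [[0,0.005,0.75],[0,0,0]],
    [[0,0.005,0.77],[0,0,0]]
  ]
}}

```text
time_s: 13.2
tcp_pos: [0.5343, 0.0812, 0.0731]
eef_rot: [[-0.991, 0.13, -0.002], [0.13, 0.991, -0.0], [0.002, -0.001, -1.0]]
contact_force: [-0.5, -0.4, 0.4]
opening: 0.0428
grip_force: 0.0
```

Emit:
{"method": "arm_command", "body": {
  "moves": [
    [[0,0,0],[0,0,0]],
    [[0,0,0],[0,0,0]],
    [[0,0,0],[0,0,0]],
    [[0,0,0],[0,0,0]],
    [[0,0,0],[0,0,0]],
    [[0,0,0],[0,0,0]],
    [[0,0,0],[0,0,0]],
    [[0,0,0],[0,0,0]]
  ],
  "claw": 1,
  "force": 35
}}

```text
time_s: 14.0
tcp_pos: [0.5361, 0.0815, 0.0754]
eef_rot: [[-0.991, 0.13, 0.002], [0.13, 0.991, 0.0], [-0.002, 0.001, -1.0]]
contact_force: [0.1, -0.4, 6.0]
opening: 0.0093
grip_force: 36.2
```

```bash
python3 - <<'E'
from h import *
s=read_state();p=s['tcp_pos'];print(s['opening'],s['grip_force'],unit(p),s['contact_force'])
E
```

```text
0.009317523843051102 36.16135239601135 [ 1.19474983e-02  7.27498658e-05 -3.65511525e-02] [ 0.14800867 -0.41762958  6.03192514]
```

Emit:
{"method": "arm_command", "body": {
  "moves": [
    [[0,0,-0.04],[0,0,0]],
    [[0,0,-0.1],[0,0,0]],
    [[0,0,-0.18],[0,0,0]],
    [[0,0,-0.28],[0,0,0]],
    [[0,0,-0.4],[0,0,0]],
    [[0,0,-0.52],[0,0,0]],
    [[0,0,-0.6],[0,0,0]],
    [[0,0,-0.64],[0,0,0]]
  ]
}}

```text
time_s: 14.8
tcp_pos: [0.5358, 0.0815, 0.2369]
eef_rot: [[-0.991, 0.13, 0.003], [0.13, 0.991, 0.0], [-0.003, 0.001, -1.0]]
contact_force: [-0.0, -0.6, -0.7]
opening: 0.0099
grip_force: 35.3
```

```bash
python3 - <<'E'
from h import *
s=read_state();p=s['tcp_pos'];print(s['opening'],s['grip_force'],p,s['contact_force'])
im,d,c,T=snap('side','s5.png'); cv2.imwrite('pics/c5.png',cv2.resize(im[60:360,150:450],None,fx=2,fy=2))
n=np.array([-.371,.928,0]); F=np.array([.554,-.323,.103])+.08*n
go(F+[0,0,.0165],111.8)
E
```

```text
0.009852381613987275 35.25274693965912 [0.53580162 0.08147683 0.23685991] [-0.02495328 -0.63746327 -0.66885582]
shift [-0.124 -1.317  0.471] turn [ 0.      0.0012 -0.1627] target [ 0.5243 -0.2488  0.1195]
```

View pics/c5.png

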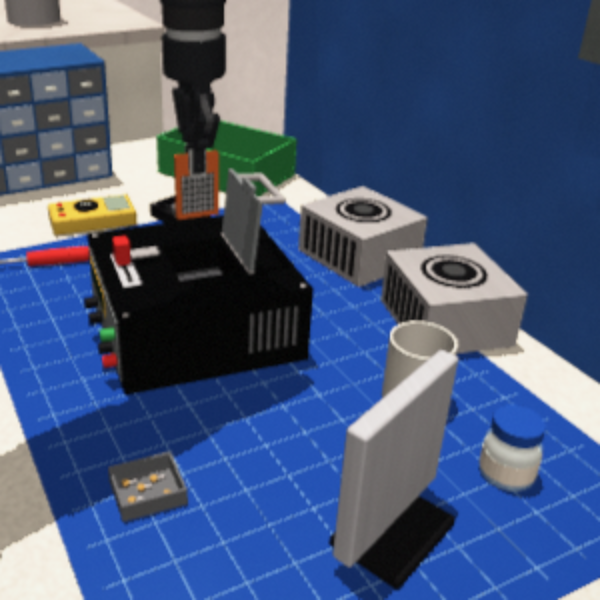

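The filter is in the gripper (crop 195,185), lock and flap are open. Now swing it halfway towards the panel and check which face is lit.

Emit:
{"method": "arm_command", "body": {
  "moves": [
    [[0,-0.05,0],[0,0,-0.02]],
    [[0,-0.12,0],[0,0,-0.045]],
    [[-0.02,-0.21,0],[0,0,-0.07]],
    [[-0.03,-0.31,0],[0,0,-0.095]],
    [[-0.04,-0.41,0],[0,0,-0.12]],
    [[-0.05,-0.51,0],[0,0,-0.145]],
    [[-0.06,-0.58,0],[0,0,-0.1627]],
    [[-0.06,-0.62,0],[0,0,-0.1627]]
  ]
}}

```text
time_s: 15.65
tcp_pos: [0.5289, -0.0755, 0.2331]
eef_rot: [[-0.929, -0.37, -0.002], [-0.37, 0.929, 0.0], [0.002, 0.001, -1.0]]
contact_force: [0.1, 0.9, -0.4]
opening: 0.0091
grip_force: 35.3
```

```bash
python3 - <<'E'
from h import *
n=np.array([-.371,.928,0]); t=np.array([.928,.371,0]); C=np.array([.554,-.323,.1])
s=read_state();print(s['tcp_pos'],s['grip_force'],s['contact_force'])
for nm in('wrist','top','side'):
    im,d,c,T=snap(nm,nm+'6.png'); W=cloud(d,c,T); D=W-C; a,b,z=D@n,D@t,D[...,2]
    for lab,lo,hi in(('lit side',-.008,.008),('back',-.03,-.014)):
        m=(a>lo)&(a<hi)&(abs(b)<.085)&(z>-.085)&(z<.075)
        inn=m&(abs(b)<.06)&(abs(z)<.06); br=m&((abs(b)>.0715)|(z<-.072)|(z>.072))
        print(nm,lab,m.sum(),'in',inn.sum(),im[inn].mean(0).round() if inn.any() else '','rim',br.sum(),im[br].mean(0).round() if br.any() else '', 'plane off',np.round(np.median(a[inn]),4) if inn.any() else '','b range',np.round(np.percentile(b[m],[1,99]),3) if m.any() else '')
        if inn.sum()>300:
            P=W[inn][:,:2]; k=np.polyfit(P[:,0],P[:,1],1); print('  yaw of face',np.degrees(np.arctan(k[0])))
cv2.imwrite('pics/t6.png',cv2.resize(cv2.imread('pics/top6.png')[140:250,300:420],None,fx=5,fy=5))
n2=n; go(C+[0,0,.0195]+.08*n,111.8)
E
```

```text
[ 0.52893395 -0.07545426  0.23313179] 35.29519021511078 [ 0.08548146  0.90372578 -0.37804814]
wrist lit side 6043 in 3536 [250. 248. 246.] rim 918 [91. 90. 90.] plane off -0.0017 b range [-0.075  0.079]
  yaw of face 21.358217503259677
wrist back 0 in 0  rim 0  plane off  b range 
top lit side 318 in 173 [196. 192. 192.] rim 48 [104.  92.  91.] plane off -0.0001 b range [-0.078  0.007]
top back 4 in 0  rim 4 [189. 192. 195.] plane off  b range [-0.025  0.028]
side lit side 168 in 0  rim 168 [107. 100. 100.] plane off  b range [-0.08  -0.077]
side back 2496 in 1350 [105. 106. 110.] rim 564 [112. 112. 115.] plane off -0.0231 b range [-0.08   0.074]
  yaw of face 21.44554048248181
shift [ 0.276 -0.642  0.456] turn [ 0.0003 -0.0003 -0.0007] target [ 0.5243 -0.2488  0.1195]
```

View pics/t6.png

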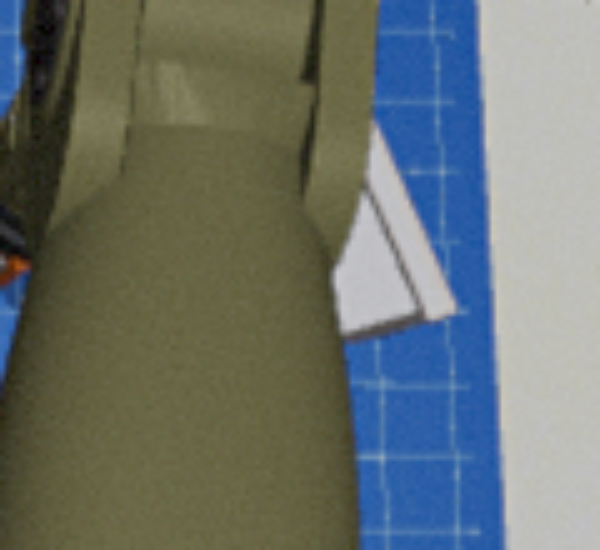

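The lit square (bright, dark rim) faces the supply side as assumed, and its plane agrees within 2 mm. Final placing.

Emit:
{"method": "arm_command", "body": {
  "moves": [
    [[0.04,-0.08,0.03],[0,0,0]],
    [[0.08,-0.18,0.08],[0,0,0]],
    [[0.13,-0.29,0.15],[0,0,0]],
    [[0.18,-0.4,0.23],[0,0,0]],
    [[0.22,-0.5,0.31],[0,0,0]],
    [[0.25,-0.58,0.38],[0,0,0]],
    [[0.27,-0.62,0.43],[0,0,0]],
    [[0.275,-0.64,0.455],[0,0,0]]
  ]
}}

```text
time_s: 16.6
tcp_pos: [0.5246, -0.2479, 0.1191]
eef_rot: [[-0.929, -0.371, -0.002], [-0.371, 0.929, 0.001], [0.001, 0.002, -1.0]]
contact_force: [0.3, 1.0, -0.3]
opening: 0.0093
grip_force: 35.3
```

Emit:
{"method": "arm_command", "body": {
  "moves": [
    [[0,0,0],[0,0,0]],
    [[0,0,0],[0,0,0]],
    [[0,0,0],[0,0,0]],
    [[0,0,0],[0,0,0]],
    [[0,0,0],[0,0,0]],
    [[0,0,0],[0,0,0]],
    [[0,0,0],[0,0,0]],
    [[0,0,0],[0,0,0]]
  ]
}}

```text
time_s: 17.4
tcp_pos: [0.5253, -0.2483, 0.1206]
eef_rot: [[-0.929, -0.371, 0.0], [-0.371, 0.929, -0.0], [-0.0, -0.0, -1.0]]
contact_force: [0.6, 0.7, -0.2]
opening: 0.0094
grip_force: 35.3
```

```bash
python3 - <<'E'
from h import *
n=np.array([-.371,.928,0]); t=np.array([.928,.371,0]); C=np.array([.554,-.323,.1])
s=read_state();D=s['tcp_pos']-C; print('tcp in panel',D@n,D@t,D[2],s['grip_force'],s['opening'],s['contact_force']); print(s['eef_rot'])
im,d,c,T=snap('side','s7.png'); cv2.imwrite('pics/c7.png',cv2.resize(im[120:370,170:470],None,fx=2,fy=2))
W=cloud(d,c,T); L=(W-O)@RU-[0,0,.112]; I=im.astype(int)
red=(I[...,2]>130)&(I[...,1]<70)&(I[...,0]<70)&(L[...,2]>.015)&(L[...,2]<.05)&(L[...,0]<-.05)&(abs(L[...,1])<.1)
print('lock',red.sum(),np.nanpercentile(L[red],[3,50,97],axis=0) if red.any() else '')
im,d,c,T=snap('wrist'); W=cloud(d,c,T);E=W-C;I=im.astype(int)
o=(I[...,2]>120)&(I[...,1]>40)&(I[...,1]<.75*I[...,2])&(I[...,0]<80)&(abs(E@t)<.06)&(abs(E@n-.08)<.06)&(abs(E[...,2])<.08)
print('filter',o.sum(),[np.nanpercentile(q[o],[3,50,97]).round(3) for q in (E@n,E@t,E[...,2])] if o.any() else '')
E
```

```text
tcp in panel 0.07992854387374455 0.0010525840758203034 0.020610115073668903 35.269893407821655 0.009369778454909857 [ 0.6250075   0.68550052 -0.2152542 ]
[[-9.28531516e-01 -3.71253574e-01  8.66095540e-05]
 [-3.71253578e-01  9.28531518e-01 -3.10195577e-05]
 [-6.89035790e-05 -6.09567437e-05 -9.99999996e-01]]
lock 73 [[-0.09679111  0.00622594  0.01581133]
 [-0.08739267  0.00973011  0.03101384]
 [-0.07928209  0.02661881  0.03596754]]
filter 2565 [array([0.075, 0.079, 0.084]), array([-0.024, -0.   ,  0.028]), array([0.047, 0.048, 0.049])]
```

View pics/c7.png

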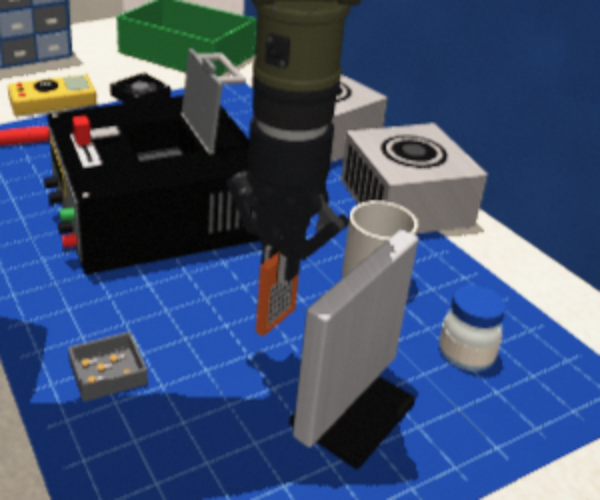

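The filter (270,290) hangs upright and parallel before the panel: 79 mm away, laterally centred, centre 5 mm above the square's. Lock and flap remain open, bystanders untouched.

```bash
python3 -c "
from h import *
print(order.job_done())"
```

```text
the job is handed in; nothing more can be done
None
```

The job is handed in, though its verdict was not reported: the filter is held about 79 mm in front of the lit square, upright, parallel and centred, with the lock against its stop, the flap open at about 95° and the other things on the bench untouched.

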